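# Tip the drained loaf tin onto its base and pair it up

### The arm

A 6-joint arm with a two-finger parallel gripper is mounted at the origin on the work surface. World frame = base frame: x ahead of the robot, y to its left, z up, the work surface at z = 0. Lengths are in mm, angles in degrees, forces in N, time in s.
With the tool pointing down it reaches from about 350 to 850 mm from the base axis. Payload 8.1 kg.
Tool frame: the origin (TCP) lies midway between the tips of the shut fingers; the grasp point (between the pads) lies 19 mm behind it; z points along the fingers, y is the line along which they close (so a half turn about z gives the same grasp; the last joint's range is limited). The gripper opens to 85 mm and grips with 20 to 120 N. Pads are 22 mm wide; open, the fingers measure 114 mm over their backs; the gripper's body (76 mm by 85 mm) begins 54 mm behind the grasp point. The pads swing forward as they close: fully open they stand 13 mm farther back than shut.
Start: joints at [-81.44, 7.471, 85.268, -0, 87.261, -4.893], TCP at [139.609, -583.536, 197.392] pointing down, gripper open.
Joint ranges: [-169.43, 169.43], [-51.17, 129.36], [1.28, 143.12], [-76.62, 256.62], [0, 156.53], [-152.29, 152.29]. Speed limits (degrees/s): [136.94, 136.94, 159.86, 180, 180, 180].

### API

Orientations are given as [roll, pitch, yaw] about the fixed x, y, z axes, in that order (R = Rz(yaw) Ry(pitch) Rx(roll)).
In Python, from bench import sensors, optics, r gives the robot as it stands.
- The arm moves only by the tool apply_moves, never from a script. Its argument "targets" is a list of rows, each a list of 7 numbers: the shift along the tool's x, y, z in mm, then the turn, a rotation vector about the tool's x, y, z in rad, then the closure, from 0 (fully open) to 1 (shut). In form: [[x, y, z, wx, wy, wz, claw], ...]. A call has 1 to 20 rows; each row shifts and turns the commanded pose from where the row before left it, along the tool's axes as they then stand; what a row does not reach is not made up. A row lasts 1/8 s, in which the tool goes at most 62.5 mm and 10.7 degrees, less where a joint would pass 70% of its speed; a pose out of reach is approached as far as the arm can. A call is refused whole if a number of a shift passes 62.5 or a number of a turn 0.188, either way. A call with a gripper value outside its range is refused whole. The fingers move at their own pace and stop on an object; "force" is the grip in N (left out, the last holds). Time passes only in rows, so rows that do not move let the fingers close. It gives the time, the measured TCP pose, the force, the opening and the grip force at its end, in the units of the state.
- sensors.sense(): the state, without advancing time (a new reading comes with each control period).
- optics.snapshot(name): name is "scene" or "side" or "wrist"; returns the picture (384x512x3 uint8, red, green, blue); there is no depth.
- optics.get_calibration(name): a dict with "camera_matrix" (3x3 intrinsics, pixels), "pose" (4x4, takes a point from camera to world coordinates). Camera axes: x right, y down, z forward; pixel columns grow to the right and rows downward; lengths in mm; the calibration is good to about 2 mm. A picture is of the moment at which its call begins: read the wrist's pose just before it. get_calibration takes no time and is no camera call; for the wrist camera it gives the pose at the moment of the call.
- r.hand_in(): hands the job in; it is judged then, once.
The state is a dict: "time": time; "joint_pos": joint angles; "qd": joint speeds; "joint_efforts": joint torques, N m; "tool_pos": TCP position; "tcp_rot": TCP orientation; "ft_force": force on the tool from outside, world axes, zero at the start; "wrist_torque": the same for the moment, N m; "finger_gap": finger opening in mm; "grip_force": force on a finger pad.
Only numpy, scipy, OpenCV 4.12 (cv2) and the standard library are available. Lean on these libraries where they do the work, as an engineer would, in place of code of your own. Each camera call takes 0.05 s, during which the arm holds its last target. There are 200 camera calls.

### The job

One of the two loaf tins on the yellow board still lies on its long side from draining. Push its upper rim with the fingertips so that it tips over onto its base, mouth up, then push it along the board until it stands close beside the other tin, long side to long side and with their ends level, ready to be filled together. Only push: do not pinch the tin or lift it off the board, and leave the other tin and everything else where it is.

Things in the scene. Friction and masses are not known exactly. Their poses are not given: they have to be found in the camera images.
- lying_tin: Loaf tin to tip: bright aluminium, straight square walls, 180 mm long (x), 95 wide (y), 60 deep (z) outside, walls and base 3 mm thick, 0.2 to 0.4 kg. Origin: centre of the outer face of the base; z points from the base out of the open mouth (up when it stands properly). At the start it lies on its -y long wall, z level, its +y wall uppermost, 95 mm above the board.
- edge_a (a point): Middle of the lying tin's long base edge on its +y side: uppermost at the start.
- edge_b (a point): Middle of that tin's long base edge on its -y side, on the board at the start. Pushed at the upper rim of the mouth, level, towards the base (along -z), the tin rocks about this edge, overbalances at about 25 degrees and falls onto its base by itself, about 80 mm farther along.
- standing_tin: The other loaf tin, the same size and looks, loose, already standing on its base; origin at the centre of the underside, x along its 180 mm length, y across its 95 mm width, z up. 0.3 to 0.4 kg, it slides if it is pushed.
- board: Yellow plastic chopping board, fixed, 400 mm (its x) by 700 mm (its y) by 15 mm; origin at the centre of its underside on the steel table, so its top is at z = 0.015 m. A rolling pin, 55 mm thick, lies on the table beyond its far edge.
- brush: Pastry brush, 200 mm long, lying loose on the far edge of the board; origin at the middle of its underside.
- spatula: Spatula, 240 mm long, lying loose on the far edge of the board; origin at the middle of its underside.
- bowl: Steel mixing bowl, 180 mm across and 80 mm high, on the table right of the board; origin under its centre.
- syrup: Amber bottle, 64 mm across and 170 mm tall, standing on the table left of the board; origin under its centre.
- jar: Glass jar with a steel lid, 84 mm across and 110 mm tall, on the table right of the board, nearer than the bowl; origin under its centre.
Mind the look-alikes: they are no part of the job. Leave any purple look-alike of the lying_tin alone.

How it is judged (in metres and radians):
On the way, in this order (a step that is already met when the one before it is completed fails the run):
1. the lying tin stands on its base on the board (angle between lying_tin's own z axis and vertical below 0.1 rad and height (world z) of lying_tin below 0.022 m and linear speed of lying_tin below 0.05 m/s), for 0.2 s.
2. it stands close beside the other tin (y of lying_tin in the frame of standing_tin between -0.107 and 0.107 m and x of lying_tin in the frame of standing_tin between -0.015 and 0.015 m and angle between the x axis of lying_tin and the x axis of standing_tin, either way round below 0.12 rad), for 0.1 s.
At the end, for the whole second after the job is handed in: Both tins stand mouth up on the board at rest, side by side: gap between their long sides at most about 12 mm, ends level within 15 mm, long sides parallel within 7 degrees, and the other tin is within 20 mm of where it stood (all of step 2 and angle between each of lying_tin, standing_tin's own z axis and vertical below 0.05 rad and height (world z) of lying_tin between 0.011 and 0.019 m and height (world z) of standing_tin between 0.011 and 0.019 m and distance of standing_tin from where it was at the start of the episode below 0.02 m and linear speed of each of lying_tin, standing_tin below 0.02 m/s); the robot touches nothing.
It fails at once if the tin is lifted: both its long base edges are more than 20 mm above the board (height (world z) of each of edge_a, edge_b above 0.035 m).
It fails at once if the tin is pinched or shoved with more than 30 N (contact force between the fingers and lying_tin above 30 N).
It fails at once if the other tin is shoved more than 20 mm or tipped (distance of standing_tin from where it was at the start of the episode above 0.02 m or angle between standing_tin's own z axis and vertical above 0.15 rad).
It fails at once if a bystander is moved more than 20 mm (distance of any of brush, spatula, bowl, syrup, jar from where it was at the start of the episode above 0.02 m).
It also fails if it takes over 69 s, if anything falls off the work surface, if the arm or the gripper's body presses on something with over 40 N, if the wrist force passes 120 N, or if a joint passes its speed limit or range.

## Working session

There is one attempt and no reset: what is moved stays moved. The work goes in short steps, Python scripts to look and compute and a tool call to move; the robot and the scene stay as the last step left them, time stands still between calls to the robot, and variables do not carry over. Pictures are saved under pics/ and viewed, at most 10 in all, crops included, and the job is handed in when it is done.

Besides the shell and the picture viewer there is one more tool, called after ">>>" as name(argument=value, ...) on one line, values as JSON. apply_moves: Moves the arm, as the interface text tells. Its arguments: {"type":"object","properties":{"targets":{"type":"array"},"force":{"type":"number"}},"required":["targets"]}

```bash
mkdir -p pics && python3 - <<'E'
from bench import sensors, optics, r
import cv2,numpy as np
s=sensors.sense(); print(s['time'],s['tool_pos'],s['tcp_rot'],s['finger_gap'],s['ft_force'])
for n in ("scene","side"):
    im=optics.snapshot(n); cv2.imwrite(f"pics/{n}0.png",cv2.resize(im[:,:,::-1],(800,600),interpolation=cv2.INTER_CUBIC)); np.save(f"pics/{n}0.npy",im)
    c=optics.get_calibration(n); print(n,np.round(c['camera_matrix'],1).tolist(),np.round(c['pose'],3).tolist())
E
```

```text
0.0 [ 139.52464401 -582.91249382  196.34251356] [-1.79893829e+02 -9.71163809e-03  1.34537607e+01] 85.41399639843223 [ 0.74679872 -0.32053551  0.15578635]
scene [[386.6, 0.0, 257.6], [0.0, 386.6, 192.0], [0.0, 0.0, 1.0]] [[0.711, 0.479, -0.515, 1223.667], [0.703, -0.503, 0.502, -738.91], [-0.018, -0.719, -0.695, 1103.707], [0.0, 0.0, 0.0, 1.0]]
side [[457.3, 0.0, 252.3], [0.0, 457.3, 199.5], [0.0, 0.0, 1.0]] [[-0.901, -0.317, 0.295, 38.341], [-0.433, 0.634, -0.641, 964.803], [0.016, -0.705, -0.709, 1155.783], [0.0, 0.0, 0.0, 1.0]]
```

View pics/scene0.png

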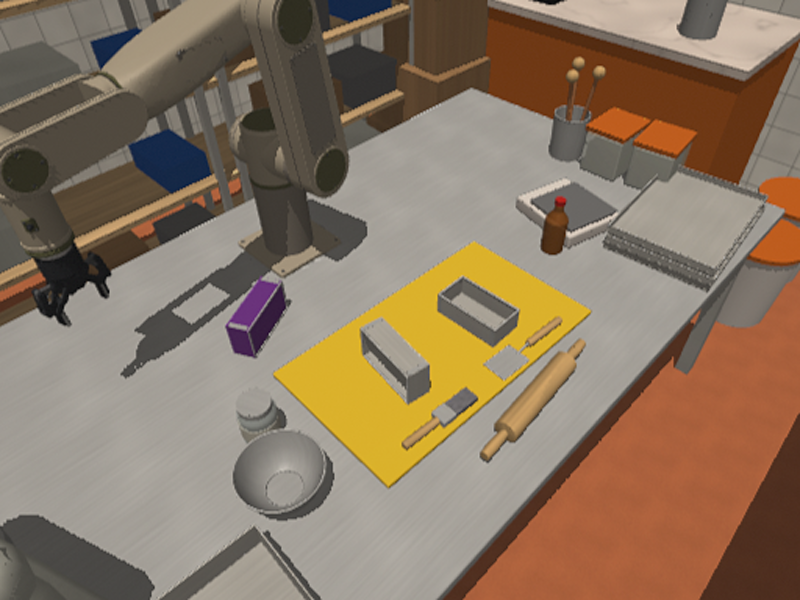

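View pics/side0.png

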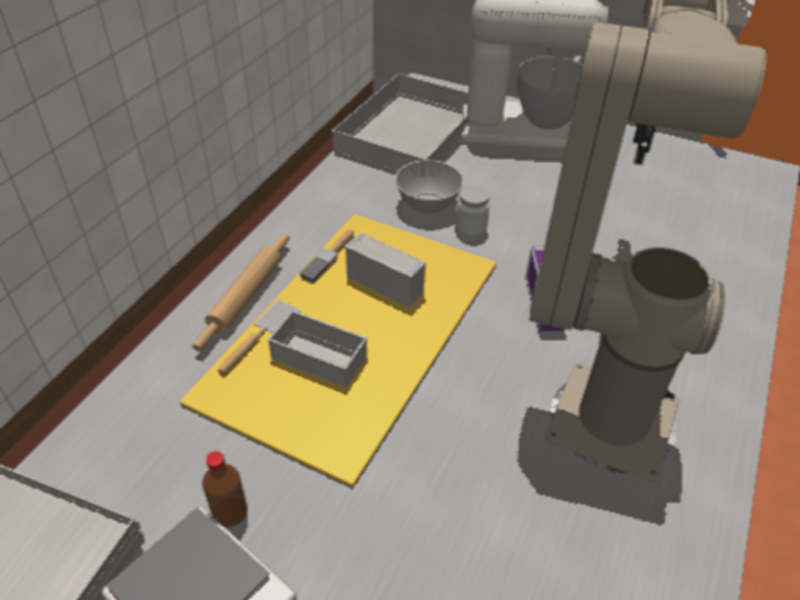

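The scene picture shows the lying tin at about (395,360), mouth towards -y, and the standing tin at (478,310), with the purple look-alike off the board at (255,318). The side picture shows the lying tin at (385,272) and the standing tin at (318,350).

```bash
cat > h.py <<'E'
import cv2,numpy as np
from bench import sensors, optics, r
def ray(c,uv):
    K,T=np.array(c['camera_matrix']),np.array(c['pose'])
    d=T[:3,:3]@np.linalg.solve(K,[uv[0],uv[1],1.0]); return T[:3,3],d
def plane(c,uv,z):
    o,d=ray(c,uv); return o+d*(z-o[2])/d[2]
def tri(c1,u1,c2,u2):
    o1,d1=ray(c1,u1);o2,d2=ray(c2,u2)
    t=np.linalg.lstsq(np.c_[d1,-d2],o2-o1,rcond=None)[0]
    a,b=o1+d1*t[0],o2+d2*t[1]; return (a+b)/2,np.linalg.norm(a-b)
def tinpolys(im,board_min=3000,eps=2.0):
    hsv=cv2.cvtColor(im,cv2.COLOR_RGB2HSV)
    y=cv2.inRange(hsv,(18,120,60),(35,255,255))
    cs,_=cv2.findContours(y,cv2.RETR_EXTERNAL,cv2.CHAIN_APPROX_NONE)
    hull=cv2.convexHull(max(cs,key=cv2.contourArea))
    m=np.zeros_like(y); cv2.fillConvexPoly(m,hull,255)
    g=cv2.inRange(hsv,(0,0,0),(179,90,255))&cv2.erode(m,np.ones((3,3)))
    cs,_=cv2.findContours(g,cv2.RETR_EXTERNAL,cv2.CHAIN_APPROX_NONE)
    return [(cv2.contourArea(k),cv2.approxPolyDP(cv2.convexHull(k),eps,True)[:,0].tolist()) for k in cs if cv2.contourArea(k)>150], cv2.approxPolyDP(hull,5,True)[:,0].tolist()
E
python3 - <<'E'
from h import *
out=[]
for n in("scene","side"):
    im=np.load(f"pics/{n}0.npy"); p,b=tinpolys(im); c=optics.get_calibration(n)
    print(n,"board",b,[np.round(plane(c,u,15)[:2]).tolist() for u in b])
    for a,q in p: print(a,q,"\n  z75",[np.round(plane(c,u,75)[:2]).tolist() for u in q],"\n  z110",[np.round(plane(c,u,110)[:2]).tolist() for u in q],"\n z15",[np.round(plane(c,u,15)[:2]).tolist() for u in q])
E
```

```text
scene board [[377, 198], [249, 311], [175, 240], [302, 155]] [[784.0, 349.0], [769.0, -345.0], [377.0, -335.0], [394.0, 355.0]]
297.0 [[305, 255], [285, 272], [276, 265], [297, 248]] 
  z75 [[782.0, -99.0], [779.0, -194.0], [741.0, -194.0], [745.0, -96.0]] 
  z110 [[797.0, -121.0], [794.0, -212.0], [757.0, -213.0], [761.0, -118.0]] 
 z15 [[757.0, -62.0], [753.0, -162.0], [713.0, -162.0], [717.0, -58.0]]
322.0 [[338, 219], [337, 231], [323, 242], [310, 233], [324, 221]] 
  z75 [[766.0, 103.0], [796.0, 56.0], [791.0, -16.0], [735.0, -16.0], [736.0, 61.0]] 
  z110 [[781.0, 75.0], [811.0, 29.0], [806.0, -41.0], [752.0, -40.0], [752.0, 34.0]] 
 z15 [[739.0, 152.0], [772.0, 102.0], [766.0, 26.0], [707.0, 27.0], [707.0, 108.0]]
1330.0 [[243, 203], [274, 233], [274, 249], [261, 257], [232, 226], [231, 209]] 
  z75 [[464.0, -75.0], [646.0, -101.0], [693.0, -152.0], [684.0, -205.0], [518.0, -180.0], [454.0, -127.0]] 
  z110 [[490.0, -98.0], [665.0, -123.0], [711.0, -172.0], [703.0, -223.0], [542.0, -199.0], [480.0, -148.0]] 
 z15 [[420.0, -36.0], [612.0, -64.0], [662.0, -117.0], [653.0, -174.0
[... 966 characters left out ...]
1, 179], [193, 176], [208, 159]] 
  z75 [[695.0, -130.0], [685.0, -104.0], [692.0, -23.0], [724.0, -24.0], [723.0, -128.0]] 
  z110 [[673.0, -94.0], [664.0, -69.0], [670.0, 9.0], [702.0, 8.0], [701.0, -93.0]] 
 z15 [[731.0, -190.0], [720.0, -163.0], [728.0, -78.0], [762.0, -79.0], [761.0, -189.0]]
1472.0 [[220, 156], [232, 149], [271, 167], [270, 187], [261, 196], [224, 178]] 
  z75 [[692.0, -163.0], [671.0, -219.0], [499.0, -191.0], [460.0, -94.0], [469.0, -40.0], [622.0, -64.0]] 
  z110 [[671.0, -126.0], [651.0, -180.0], [484.0, -153.0], [446.0, -60.0], [455.0, -8.0], [604.0, -30.0]] 
 z15 [[728.0, -225.0], [707.0, -284.0], [525.0, -255.0], [483.0, -153.0], [493.0, -96.0], [655.0, -121.0]]
```

>>> apply_moves(targets=[[0,0,0,0,0,-0.17,0],[0,0,0,0,0,-0.17,0],[0,0,0,0,0,-0.17,0],[0,0,0,0,0,-0.17,0],[0,0,0,0,0,-0.17,0],[0,0,0,0,0,-0.17,0],[0,0,0,0,0,-0.17,0],[20,18,0,0,0,0,0],[30,26,0,0,0,0,0],[30,26,0,0,0,0,0],[30,26,0,0,0,0,0],[30,26,0,0,0,0,0],[30,26,0,0,0,0,0],[30,26,0,0,0,0,0],[30,26,0,0,0,0,0],[30,26,0,0,0,0,0],[30,26,0,0,0,0,0],[30,26,0,0,0,0,0],[20,18,0,0,0,0,0],[0,0,0,0,0,0,0]])

```text
time: 2.6
tool_pos: [482.8, -288.6, 196.8]
tcp_rot: [-180.0, -0.0, 81.8]
ft_force: [-0.1, -0.3, 0.7]
finger_gap: 85.3
grip_force: 0.0
```

>>> apply_moves(targets=[[25,22,0,0,0,0,0],[25,22,0,0,0,0,0],[20,20,0,0,0,0,0],[8,6,0,0,0,0,0],[0,0,0,0,0,0,0],[0,0,0,0,0,0,0]])

```text
time: 3.35
tool_pos: [561.7, -224.1, 197.3]
tcp_rot: [-180.0, 0.0, 81.6]
ft_force: [0.4, 0.6, 0.2]
finger_gap: 85.4
grip_force: 0.0
```

```bash
python3 - <<'E'
from h import *
c=optics.get_calibration("wrist"); im=optics.snapshot("wrist"); np.save("pics/w1.npy",im)
print(np.round(c['camera_matrix'],1).tolist(),np.round(c['pose'],3).tolist()); np.savez("pics/w1c.npz",**c)
cv2.imwrite("pics/w1.png",cv2.resize(im[:,:,::-1],(800,600)))
s=sensors.sense();print(s['tool_pos'],s['tcp_rot'])
E
```

```text
[[319.2, 0.0, 255.2], [0.0, 319.2, 191.5], [0.0, 0.0, 1.0]] [[0.989, -0.141, -0.042, 573.469], [-0.147, -0.947, -0.285, -151.812], [0.001, 0.288, -0.958, 374.955], [0.0, 0.0, 0.0, 1.0]]
[ 561.76635587 -224.1224974   197.39840858] [-1.79984627e+02  1.46429457e-02  8.15729783e+01]
```

View pics/w1.png

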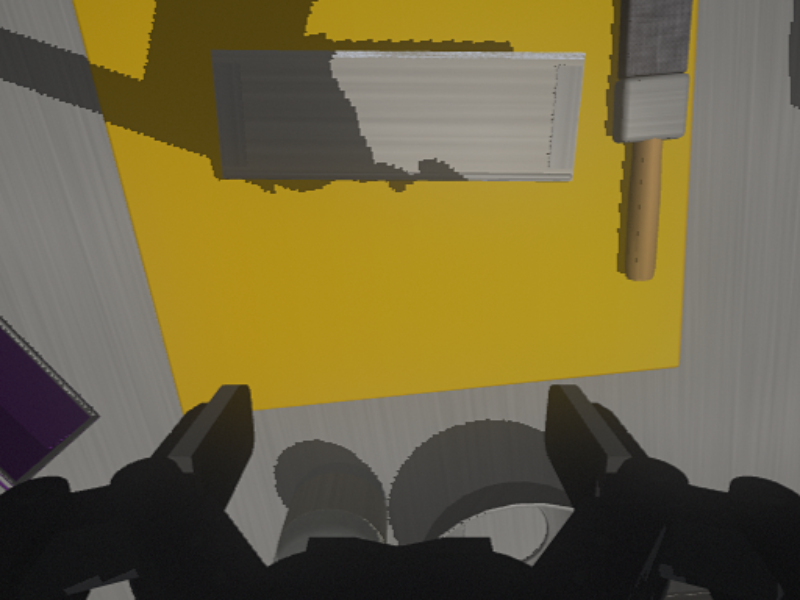

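The wrist view shows the lying tin's upper wall from (212,50) to (572,181), well aligned with the fingers; jar and bowl lie behind the gripper.

```bash
python3 - <<'E'
from h import *
w=np.load("pics/w1c.npz"); k=1.5625; sc=optics.get_calibration("scene"); sd=optics.get_calibration("side")
P={}
for nm,u in dict(mouth_near=(217,179),mouth_far=(573,181),base_far=(586,53),base_near=(211,51)).items():
    P[nm]=plane(w,np.array(u)/k,110); print(nm,np.round(P[nm][:2]))
for a,b in(("mouth_near","mouth_far"),("base_near","base_far")):
    d=P[b]-P[a]; print(np.linalg.norm(d),np.degrees(np.arctan2(d[1],d[0])))
print("tri height wrist/scene/side:")
print("base_far",tri(w,np.array((586,53))/k,sc,(274,233)),"base_near",tri(w,np.array((211,51))/k,sc,(243,203)))
print("mouth_far",tri(w,np.array((573,181))/k,sd,(232,149)),"mouth_near",tri(w,np.array((217,179))/k,sc,(231,209)))
print("jar lid",plane(sc,np.array((255,402))/k,110),"bowl",plane(sc,np.array((280,465))/k,80))
print("std near rim corner tri",tri(sc,(281,187),sd,(233,215)))
E
```

```text
mouth_near [ 479. -153.]
mouth_far [ 661. -181.]
base_far [ 670. -121.]
base_near [491. -94.]
184.21553264753857 -8.762461116306365
181.01572073035243 -8.71881032698401
tri height wrist/scene/side:
base_far (array([ 667.61811862, -122.95628142,  112.86775994]), np.float64(3.4977416423823096)) base_near (array([488.21121131, -94.00535857, 106.08149656]), np.float64(3.514879450590887))
mouth_far (array([ 656.37842284, -181.71553535,  109.02352053]), np.float64(8.836463992747651)) mouth_near (array([ 482.25968469, -151.50670607,  115.22973492]), np.float64(4.156520308873153))
jar lid [ 480.43193424 -438.57935196  110.        ] bowl [ 614.91787708 -482.88905029   80.        ]
std near rim corner tri (array([511.25079524,  82.85523084,  79.729333  ]), np.float64(0.06642799881901325))
```

>>> apply_moves(targets=[[0,0,20,0,0,0,0],[0,0,20,0,0,0,0],[0,0,20,0,0,0,0],[0,0,20,0,0,0,0],[0,0,20,0,0,0,0],[0,0,15,0,0,0,0],[8,0,0,0,0,0,0],[8,0,0,0,0,0,0],[8,0,0,0,0,0,0],[5,0,0,0,0,0,0],[5,0,0,0,0,0,0],[4,0,0,0,0,0,0],[4,0,0,0,0,0,0],[4,0,0,0,0,0,0],[4,0,0,0,0,0,0],[4,0,0,0,0,0,0],[4,0,0,0,0,0,0],[4,0,0,0,0,0,0],[4,0,0,0,0,0,0],[0,0,0,0,0,0,0]])

```text
time: 5.9
tool_pos: [572.2, -157.6, 82.4]
tcp_rot: [-180.0, -0.0, 81.7]
ft_force: [-1.0, 0.0, 0.3]
finger_gap: 85.5
grip_force: 0.0
```

```bash
python3 - <<'E'
from h import *
im=optics.snapshot("scene"); cv2.imwrite("pics/s2.png",cv2.resize(im[150:300,180:380,::-1],(800,600),interpolation=cv2.INTER_CUBIC))
E
```

```text
(no output)
```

View pics/s2.png

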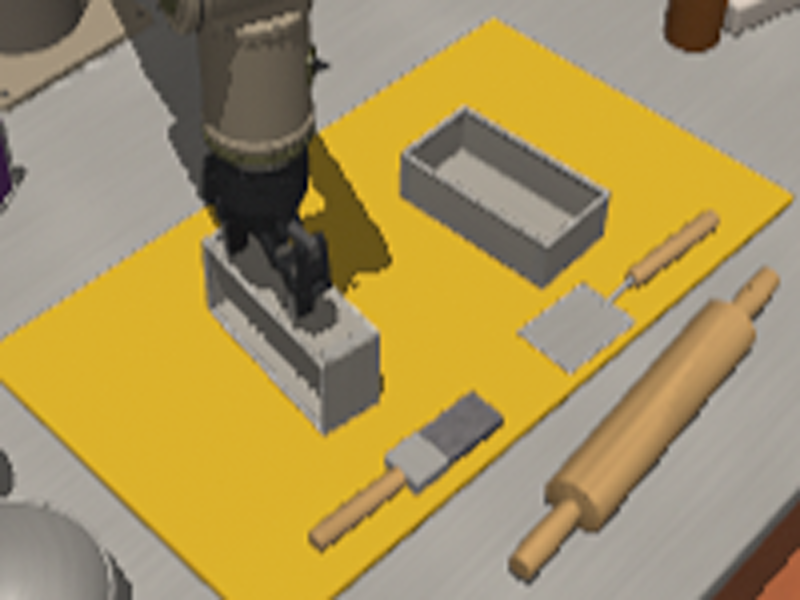

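The scene view shows the tin still lying, unmoved, with the far fingertip at about (308,310) in the crop, near or over the rim. Checking fingertip height.

```bash
python3 - <<'E'
from h import *
c=optics.get_calibration("scene")
for px in((305,312),(240,262)):
  u=(180+px[0]/4,150+px[1]/4); o,d=ray(c,u)
  for y in(-140,-165,-180):
    print(px,y,np.round(o+d*(y-o[1])/d[1]))
s=sensors.sense(); print(s['tool_pos'],s['ft_force'],s['finger_gap'])
im=optics.snapshot("side"); cv2.imwrite("pics/d2.png",cv2.resize(im[110:230,180:340,::-1],(800,600),interpolation=cv2.INTER_CUBIC))
E
```

```text
(305, 312) -140 [ 599. -140.   96.]
(305, 312) -165 [ 625. -165.  138.]
(305, 312) -180 [ 640. -180.  163.]
(240, 262) -140 [ 518. -140.   98.]
(240, 262) -165 [ 547. -165.  140.]
(240, 262) -180 [ 565. -180.  165.]
[ 572.17436236 -157.78485083   82.39194804] [-0.63602435 -0.81620512  0.55216424] 85.05497236506369
```

View pics/d2.png

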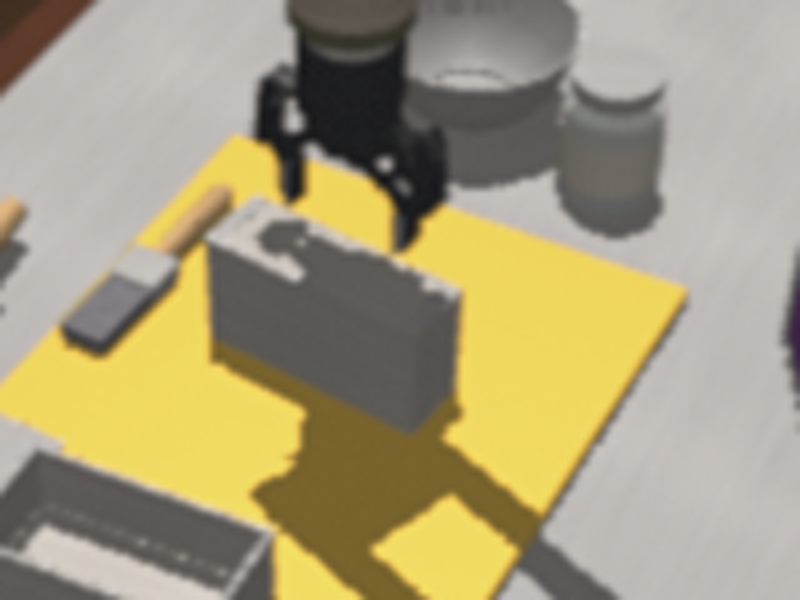

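The side view shows both fingertips, at (292,200) and (403,248), just beyond the mouth rim; the tin has not moved.

```bash
python3 - <<'E'
from h import *
c=optics.get_calibration("scene");sd=optics.get_calibration("side")
print(tri(c,(256.3,228),sd,(238.4,150)))
for px in((292,200),(403,248)):
  u=(180+px[0]/5,110+px[1]/5); o,d=ray(sd,u)
  for y in(-140,-165,-180): print(px,y,np.round(o+d*(y-o[1])/d[1]))
cw=optics.get_calibration("wrist"); im=optics.snapshot("wrist"); np.save("pics/w2.npy",im)
cv2.imwrite("pics/w2.png",cv2.resize(im[:,:,::-1],(800,600)))
E
```

```text
(array([ 617.94773731, -161.48407847,  130.37306172]), np.float64(4.800907026410142))
(292, 200) -140 [ 604. -140.  152.]
(292, 200) -165 [ 617. -165.  129.]
(292, 200) -180 [ 625. -180.  115.]
(403, 248) -140 [ 519. -140.  140.]
(403, 248) -165 [ 530. -165.  117.]
(403, 248) -180 [ 536. -180.  104.]
```

View pics/w2.png

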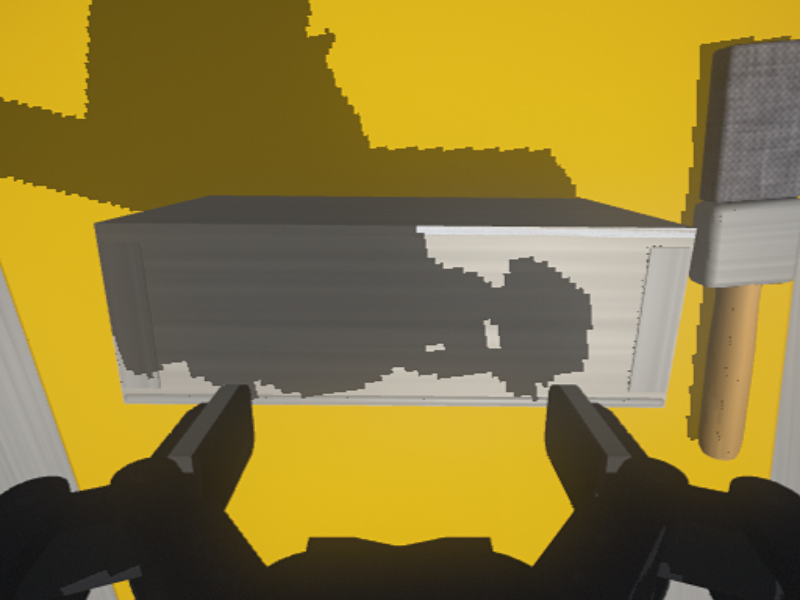

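>>> apply_moves(targets=[[-10,0,0,0,0,0,0],[-15,0,0,0,0,0,0],[-15,0,0,0,0,0,0],[0,0,0,0,0,0,0],[0,0,10,0,0,0,0],[0,0,10,0,0,0,0],[0,0,10,0,0,0,0],[0,0,0,0,0,0,0],[4,0,0,0,0,0,0],[4,0,0,0,0,0,0],[4,0,0,0,0,0,0],[4,0,0,0,0,0,0],[4,0,0,0,0,0,0],[4,0,0,0,0,0,0],[4,0,0,0,0,0,0],[4,0,0,0,0,0,0],[0,0,0,0,0,0,0]])

```text
time: 8.18
tool_pos: [571.0, -165.4, 52.3]
tcp_rot: [-180.0, -0.0, 81.7]
ft_force: [-0.1, 0.1, -0.5]
finger_gap: 85.3
grip_force: 0.2
```

```bash
python3 - <<'E'
from h import *
im=optics.snapshot("scene");a=im[190:270,210:310,::-1]
im=optics.snapshot("side"); b=im[140:220,200:300,::-1]
cv2.imwrite("pics/p3.png",cv2.resize(np.hstack([a,b]),(800,320),interpolation=cv2.INTER_CUBIC))
E
```

```text
(no output)
```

View pics/p3.png

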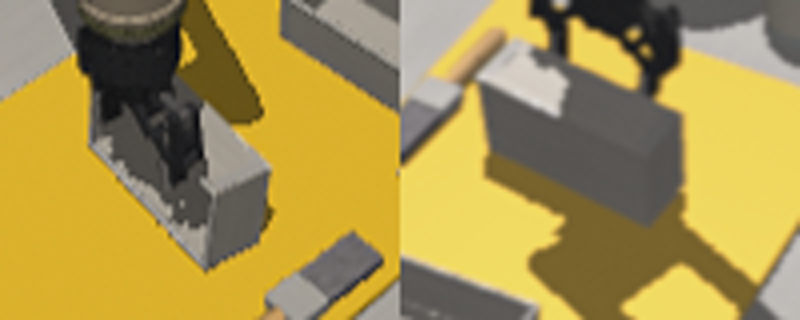

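The fingertip now shows below the rim line, in front of the mouth (183,180); tin not yet tilted. Continue pushing.

>>> apply_moves(targets=[[4,0,0,0,0,0,0],[4,0,0,0,0,0,0],[4,0,0,0,0,0,0],[4,0,0,0,0,0,0],[4,0,0,0,0,0,0]])

```text
time: 8.9
tool_pos: [573.9, -145.7, 52.4]
tcp_rot: [-180.0, -0.0, 81.6]
ft_force: [-0.1, 0.6, -0.1]
finger_gap: 85.2
grip_force: 0.1
```

```bash
python3 - <<'E'
from h import *
im=optics.snapshot("scene");a=im[190:270,210:310,::-1]
im=optics.snapshot("side"); b=im[140:220,200:300,::-1]
cv2.imwrite("pics/p4.png",cv2.resize(np.hstack([a,b]),(800,320),interpolation=cv2.INTER_CUBIC))
E
```

```text
(no output)
```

View pics/p4.png

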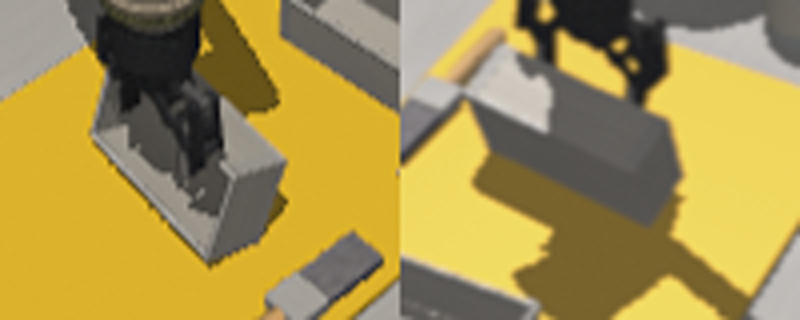

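The tin is tilting about its base edge, roughly 10 degrees, square to the fingers. Pushing past the balance point.

>>> apply_moves(targets=[[4,0,0,0,0,0,0],[4,0,0,0,0,0,0],[4,0,0,0,0,0,0],[4,0,0,0,0,0,0],[4,0,0,0,0,0,0],[4,0,0,0,0,0,0],[4,0,0,0,0,0,0],[4,0,0,0,0,0,0],[0,0,0,0,0,0,0],[0,0,0,0,0,0,0],[0,0,0,0,0,0,0],[0,0,0,0,0,0,0],[0,0,0,0,0,0,0]])

```text
time: 10.62
tool_pos: [578.5, -114.5, 52.4]
tcp_rot: [-180.0, -0.0, 81.6]
ft_force: [0.0, 0.7, -0.4]
finger_gap: 85.1
grip_force: 0.0
```

```bash
python3 - <<'E'
from h import *
im=optics.snapshot("scene");np.save("pics/scene5.npy",im)
for a in tinpolys(im)[0]:print(a)
im=optics.snapshot("side");np.save("pics/side5.npy",im)
for a in tinpolys(im)[0]:print(a)
im=optics.snapshot("wrist"); np.save("pics/w5.npy",im); c=optics.get_calibration("wrist"); np.savez("pics/w5c.npz",**c)
cv2.imwrite("pics/w5.png",cv2.resize(im[:,:,::-1],(800,600)))
E
```

```text
(296.5, [[305, 255], [284, 272], [276, 265], [297, 248]])
(323.0, [[338, 219], [337, 231], [323, 242], [310, 233], [324, 221]])
(1812.0, [[295, 236], [275, 249], [246, 219], [242, 195], [268, 178], [295, 226]])
(1295.0, [[294, 177], [331, 197], [330, 208], [315, 221], [280, 198], [281, 187]])
(2148.5, [[163, 207], [179, 192], [233, 214], [234, 227], [219, 247], [176, 230]])
(1536.5, [[219, 166], [261, 186], [260, 198], [246, 212], [206, 191], [205, 178]])
(215.0, [[253, 172], [237, 150], [251, 147], [259, 151], [260, 162]])
```

View pics/w5.png

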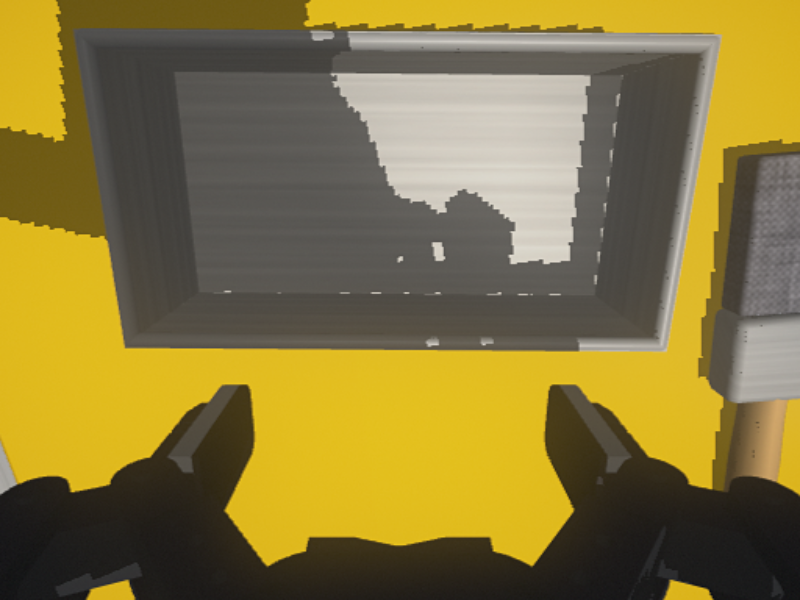

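The tin now stands on its base, mouth up: rim corners at (76,30), (719,37), (665,351), (125,348), fingers just behind it.

```bash
python3 - <<'E'
from h import *
k=1.5625; w=np.load("pics/w5c.npz")
def pose(c,pts,z=75):
    P=np.array([plane(c,np.array(u)/k,z)[:2] for u in pts]); print(np.round(P).tolist())
    ctr,sz,a=cv2.minAreaRect(P.astype(np.float32)); d=(P[1]-P[0])+(P[2]-P[3]); print("ctr",P.mean(0),"len",np.linalg.norm(d)/2,"yaw",np.degrees(np.arctan2(d[1],d[0])))
pose(w,[(125,348),(666,351),(719,36),(76,30)])
# w2 pose: shift from w1 by tool motion
c={ 'camera_matrix':w['camera_matrix'],'pose':w['pose'].copy()}
c['pose'][:3,3]+=np.array([572.2-578.5,-157.7+114.5,82.4-52.4])
pose(c,[(124,404),(666,407),(696,229),(95,223)],110)
E
```

```text
[[491.0, -92.0], [669.0, -119.0], [684.0, -25.0], [506.0, 3.0]]
ctr [587.36100398 -58.38740659] len 180.46723276849727 yaw -8.816259561779654
[[481.0, -153.0], [661.0, -181.0], [669.0, -121.0], [491.0, -93.0]]
ctr [ 575.45744679 -136.85586593] len 181.34387324588764 yaw -8.882224024802811
```

>>> apply_moves(targets=[[-10,0,0,0,0,0,0],[0,0,0,0,0,0,0],[0,0,10,0,0,0,0],[0,0,10,0,0,0,0],[0,0,10,0,0,0,0],[0,0,8,0,0,0,0],[0,0,0,0,0,0,0],[4,0,0,0,0,0,0],[4,0,0,0,0,0,0],[4,0,0,0,0,0,0],[4,0,0,0,0,0,0],[4,0,0,0,0,0,0],[4,0,0,0,0,0,0],[4,0,0,0,0,0,0],[4,0,0,0,0,0,0],[4,0,0,0,0,0,0],[4,0,0,0,0,0,0],[4,0,0,0,0,0,0],[4,0,0,0,0,0,0],[4,0,0,0,0,0,0]])

```text
time: 13.28
tool_pos: [584.7, -72.6, 14.4]
tcp_rot: [-180.0, -0.0, 81.6]
ft_force: [-0.9, -3.4, 3.9]
finger_gap: 85.3
grip_force: 1.9
```

>>> apply_moves(targets=[[4,0,0,0,0,0,0],[4,0,0,0,0,0,0],[4,0,0,0,0,0,0],[4,0,0,0,0,0,0],[0,0,0,0,0,0,0]])

```text
time: 13.9
tool_pos: [586.8, -56.2, 14.1]
tcp_rot: [-180.0, -0.0, 81.7]
ft_force: [0.4, -0.6, -0.1]
finger_gap: 85.4
grip_force: 0.1
```

```bash
cat > m.py <<'E'
from h import *
s=sensors.sense(); print(s['time'],s['tool_pos'],s['tcp_rot'],s['ft_force'])
for n in("scene","side","wrist"):
    c=optics.get_calibration(n); im=optics.snapshot(n); np.save(f"pics/{n}_l.npy",im); np.savez(f"pics/{n}_l.npz",**c)
    hsv=cv2.cvtColor(im,cv2.COLOR_RGB2HSV)
    for a,q in tinpolys(im)[0]:
        print(n,a,q,[np.round(plane(c,u,75)[:2]).tolist() for u in q])
E
python3 m.py
```

```text
13.9 [586.80930769 -56.18307136  14.08990721] [-1.79971692e+02 -4.57604090e-02  8.16547606e+01] [ 0.35839233 -0.59512549 -0.14709496]
scene 296.5 [[305, 255], [284, 272], [276, 265], [297, 248]] [[782.0, -99.0], [777.0, -196.0], [741.0, -194.0], [745.0, -96.0]]
scene 323.0 [[338, 219], [337, 231], [323, 242], [310, 233], [324, 221]] [[766.0, 103.0], [796.0, 56.0], [791.0, -16.0], [735.0, -16.0], [736.0, 61.0]]
scene 3096.5 [[331, 197], [330, 208], [289, 240], [259, 213], [256, 201], [259, 184], [285, 167]] [[681.0, 175.0], [713.0, 127.0], [703.0, -89.0], [543.0, -70.0], [492.0, -34.0], [434.0, 40.0], [440.0, 186.0]]
side 4330.0 [[242, 148], [250, 175], [251, 207], [222, 246], [176, 230], [165, 214], [164, 207]] [[641.0, -241.0], [548.0, -118.0], [477.0, 21.0], [484.0, 207.0], [643.0, 215.0], [711.0, 173.0], [731.0, 148.0]]
```

```bash
python3 - <<'E'
import numpy as np,cv2
im=np.load("pics/wrist_l.npy"); cv2.imwrite("pics/w6.png",cv2.resize(im[:,:,::-1],(800,600),interpolation=cv2.INTER_CUBIC))
E
```

```text
(no output)
```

View pics/w6.png

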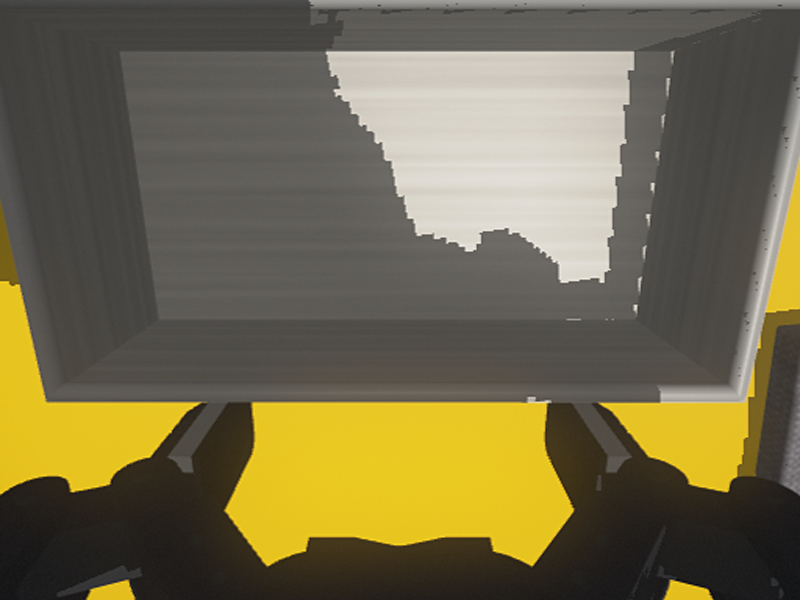

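The wrist view shows the tin square to the fingers, near rim corners (47,401), (743,401), both fingers at its wall. I'll rise to see both tins from above.

>>> apply_moves(targets=[[-12,0,0,0,0,0,0],[0,0,-20,0,0,0,0],[0,0,-40,0,0,0,0],[0,0,-40,0,0,0,0],[0,0,-40,0,0,0,0],[0,0,-40,0,0,0,0],[0,0,-40,0,0,0,0],[0,0,-20,0,0,0,0],[20,0,0,0,0,0,0],[30,0,0,0,0,0,0],[30,0,0,0,0,0,0],[20,0,0,0,0,0,0],[0,0,0,0,0,0,0],[0,0,0,0,0,0,0],[0,0,0,0,0,0,0]])

```text
time: 15.92
tool_pos: [599.7, 29.2, 254.3]
tcp_rot: [-180.0, 0.0, 81.6]
ft_force: [-0.2, -0.1, -0.1]
finger_gap: 85.3
grip_force: 0.0
```

```bash
cat > top.py <<'E'
from h import *
s=sensors.sense(); print(s['time'],s['tool_pos'],s['tcp_rot'])
c=optics.get_calibration("wrist"); im=optics.snapshot("wrist"); np.save("pics/top.npy",im)
hsv=cv2.cvtColor(im,cv2.COLOR_RGB2HSV)
g=cv2.bitwise_not(cv2.inRange(hsv,(15,100,30),(38,255,255)))
g=cv2.morphologyEx(g,cv2.MORPH_OPEN,np.ones((3,3)))
cs,_=cv2.findContours(g,cv2.RETR_EXTERNAL,cv2.CHAIN_APPROX_NONE)
for q in cs:
    a=cv2.contourArea(q)
    if a<1500: continue
    h=cv2.approxPolyDP(cv2.convexHull(q),2.5,True)[:,0]
    print(a,cv2.boundingRect(q)); 
    for u in h: print("  ",u.tolist(),np.round(plane(c,u,75)[:2],1).tolist(),np.round(plane(c,u,15)[:2],1).tolist())
E
python3 top.py
```

```text
15.925 [599.70153704  29.1808358  254.27914175] [-1.79991184e+02  1.40997480e-02  8.15748521e+01]
13095.0 (174, 139, 161, 86)
   [334, 146] [691.1, 34.9] [704.5, 23.7]
   [328, 224] [676.7, -58.0] [687.7, -84.9]
   [180, 224] [500.4, -31.8] [481.8, -54.2]
   [174, 146] [513.9, 61.3] [497.5, 54.5]
   [182, 141] [524.0, 65.4] [509.2, 59.4]
   [323, 139] [679.6, 44.5] [691.0, 35.0]
3833.5 (335, 43, 54, 104)
   [367, 43] [732.6, 135.6] [753.0, 141.3]
   [388, 69] [753.2, 107.3] [777.0, 108.3]
   [385, 142] [747.7, 31.0] [770.6, 19.2]
   [336, 146] [693.3, 34.6] [707.0, 23.4]
   [335, 74] [697.9, 110.5] [712.5, 112.1]
   [363, 43] [728.6, 136.2] [748.3, 142.0]
16577.0 (146, 7, 184, 123)
   [321, 7] [688.9, 175.2] [701.9, 187.6]
   [329, 104] [689.2, 81.1] [702.3, 77.6]
   [166, 129] [509.3, 80.9] [492.1, 77.5]
   [146, 36] [510.3, 175.2] [493.3, 187.6]
78233.5 (0, 0, 512, 384)
   [511, 0] [875.5, 153.8] [919.9, 162.5]
   [511, 383] [914.8, -340.4] [965.8, -414.7]
   [0, 383] [194.9, -232.6] [124.9, -288.8]
   [0, 0] [375.6, 228.0] [335.9, 249.2]
```

Standing tin: centre (599.4, 128.1), yaw 0°. Moving tin: centre (595.5, 1.6), yaw -8.45°. Going back behind it.

>>> apply_moves(targets=[[-20,0,0,0,0,0,0],[-30,0,0,0,0,0,0],[-30,0,0,0,0,0,0],[-20,0,0,0,0,0,0],[0,0,20,0,0,0,0],[0,0,40,0,0,0,0],[0,0,40,0,0,0,0],[0,0,40,0,0,0,0],[0,0,40,0,0,0,0],[0,0,40,0,0,0,0],[0,0,20,0,0,0,0],[0,0,0,0,0,0,0],[4,0,0,0,0,0,0],[4,0,0,0,0,0,0],[3,0,0,0,0,0,0],[0,0,0,0,0,0,0],[0,0,0,0,0,0,0]])

```text
time: 18.1
tool_pos: [586.9, -58.0, 14.6]
tcp_rot: [180.0, 0.0, 81.6]
ft_force: [0.5, 0.5, 0.0]
finger_gap: 85.3
grip_force: 0.0
```

>>> apply_moves(targets=[[2,0,0,0,0,0,0],[2.4,0.9,0,0,0,-0.0125,0],[2.4,0.9,0,0,0,-0.0125,0],[2.4,0.9,0,0,0,-0.0125,0],[2.4,0.9,0,0,0,-0.0125,0],[2.4,0.9,0,0,0,-0.0125,0],[2.4,0.9,0,0,0,-0.0125,0],[2.4,0.9,0,0,0,-0.0125,0],[2.4,0.9,0,0,0,-0.0125,0],[2.4,0.9,0,0,0,-0.0125,0],[2.4,0.9,0,0,0,-0.0125,0],[2.4,0.9,0,0,0,-0.0125,0],[0,0,0,0,0,0,0],[0,0,0,0,0,0,0],[-6,0,0,0,0,0,0],[-6,0,0,0,0,0,0],[0,0,0,0,0,0,0]])

```text
time: 20.23
tool_pos: [599.1, -43.3, 14.4]
tcp_rot: [180.0, 0.0, 89.5]
ft_force: [0.5, 1.1, -0.2]
finger_gap: 85.7
grip_force: 0.0
```

>>> apply_moves(targets=[[0,0,-20,0,0,0,0],[0,0,-40,0,0,0,0],[0,0,-40,0,0,0,0],[0,0,-40,0,0,0,0],[0,0,-40,0,0,0,0],[0,0,-40,0,0,0,0],[0,0,-20,0,0,0,0],[20,0,0,0,0,0,0],[30,0,0,0,0,0,0],[20,0,0,0,0,0,0],[0,0,0,0,0,0,0],[0,0,0,0,0,0,0],[0,0,0,0,0,0,0]])

```text
time: 21.85
tool_pos: [599.6, 26.7, 254.2]
tcp_rot: [-180.0, 0.0, 89.5]
ft_force: [-0.7, -0.7, 0.4]
finger_gap: 85.7
grip_force: 0.0
```

```bash
python3 top.py
```

```text
21.85 [599.63666128  26.70049371 254.16327785] [-1.79983118e+02  1.36204619e-02  8.94690259e+01]
3695.5 (336, 58, 61, 101)
   [380, 58] [731.4, 135.8] [753.2, 141.8]
   [396, 87] [751.3, 107.0] [776.5, 108.2]
   [384, 158] [746.7, 30.6] [771.1, 19.0]
   [336, 155] [692.1, 34.6] [707.4, 23.6]
   [345, 84] [696.9, 110.5] [713.0, 112.3]
30311.0 (163, 16, 180, 186)
   [342, 16] [689.3, 175.2] [704.1, 187.9]
   [330, 201] [688.5, -20.1] [703.2, -40.2]
   [178, 201] [509.5, -18.3] [494.1, -38.1]
   [163, 18] [509.9, 175.1] [494.5, 187.8]
78846.5 (0, 0, 512, 384)
   [511, 0] [855.5, 187.8] [898.3, 202.6]
   [511, 383] [962.3, -296.2] [1023.0, -362.8]
   [0, 383] [234.6, -288.4] [172.9, -353.7]
   [0, 0] [350.3, 192.6] [308.1, 208.2]
```

```bash
python3 -c "
from bench import r
print(r.hand_in())"
```

```text
the job is handed in; nothing more can be done
None
```

I tipped the lying tin onto its base and pushed it beside the other tin: gap about 5 mm, ends level within 1 mm and long sides parallel within 1° by the last wrist picture. The other tin did not measurably move, and I handed the job in at about 22 s; no verdict came back.

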